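# Shut the square pellet hopper's gate before refilling

## Task

Two empty pellet hoppers, one square and one round, stand on the bench with their slide gates pulled open. Push the square hopper's gate fully shut, until its spring catch snaps in behind the gate, so that it can be refilled; leave the round hopper's gate open as it is.

Things in the scene. Friction and masses are not known exactly. Their poses are not given: they have to be found in the camera images.
- square_tab (a point): Centre of the upright dark steel tab, 40 mm wide (x), 8 thick (y), 45 tall (z up; top 122 mm above the bench), at the outer end of the flat gate of the hopper with the SQUARE grey funnel (110 mm wide, rim 200 mm high). The gate shuts along the tab's own +y, towards the funnel: push the tab's outer (-y) face. Behind that face the deck, 70 mm high, is clear. Gate shut, the funnel is 62 mm past it.
- square_gate (a joint): How far the square hopper's gate is open, in m: 0 = shut against a hard stop, 0.07 = fully open. The gate is a steel plate 100 x 170 mm, its top 77 mm above the bench; about 6 N of friction all the way, and it stays where it is left.
- square_catch (a joint): Spring plunger on the deck at the tab's +x side, dark steel with a round knob. In m: 0.008 = held back by the side of the open gate; 0 = sprung in behind the gate's outer end, locking it. It snaps in by itself (2 to 4 N) once the gate is within 6 mm of shut. Its nose, 84 mm high, stays 42 mm or more to the side of the tab's middle and need not be touched.
- round_tab (a point): Centre of the like tab on the gate of the other hopper, whose grey funnel is ROUND (110 mm across); same stand, sizes, heights and axes. Not to be moved.

How it is judged:
By the outcome, as a careful person would: the job done as asked, in the order asked, and still so for the second after the job is handed in, with the robot touching nothing.
It also fails if it takes over 32 s, if anything falls off the work surface, if the arm or the gripper's body presses on something with over 40 N, if the wrist force passes 120 N, or if a joint passes its speed limit or range.

## Robot

A 7-joint arm with a two-finger parallel gripper is mounted at the origin on the work surface. World frame = base frame: x ahead of the robot, y to its left, z up, the work surface at z = 0. Lengths are in m, angles in degrees, forces in N, time in s.
With the tool pointing down it reaches from about 0.425 to 0.825 m from the base axis. Payload 3.6 kg.
Tool frame: the origin (TCP) lies on the front face of the gripper's body, between the roots of the fingers; the fingertips stand 73 mm ahead of it and the grasp point (between the pads) lies 54 mm ahead of it (r.pinch_z is the distance from the TCP to the grasp point, in m); y points along the fingers, x is the direction in which the jaws open and shut, and the axes are right-handed (so a half turn about y gives the same grasp; the last joint's range is limited). The gripper opens to 85 mm and grips with 20 to 120 N. Pads are 22 mm wide; open, the fingers measure 114 mm over their backs; the gripper's body (76 mm by 85 mm) begins 54 mm behind the grasp point. The pads swing forward as they close: fully open they stand 13 mm farther back than shut.
Start: joints at [67.981, 35.231, -0.722, 81.555, 0.464, 63.22, -2.315], TCP at [0.228, -0.609, 0.304] pointing down, gripper open.
Joint ranges: [-178.69, 178.69], [-17.37, 117.87], [-77.05, 75.6], [15.02, 138.74], [-78.02, 258.01], [0.78, 113.62], [-162.83, 162.83]. Speed limits (degrees/s): [159.86, 159.86, 180, 180, 180, 180, 180].

## Interface

Orientations are given as [roll, pitch, yaw] about the fixed x, y, z axes, in that order (R = Rz(yaw) Ry(pitch) Rx(roll)).
In Python, from cell import readout, get_image, r, regions_of, place_of gives the robot as it stands.
- The arm moves only by the tool drive_tool, never from a script. Its argument "rows" is a list of rows, each an object of numbers: "wx", "wy", "wz": the turn, a rotation vector about the tool's x, y, z in degrees; "dx", "dy", "dz": the shift along the tool's x, y, z in mm; "hand": the finger opening in mm, from 0 to 85.4. A call has 1 to 20 rows; each row is the pose to reach, as a shift and turn from the pose commanded when the call began, along the tool's axes at that moment; what a row does not reach only later rows make up. A row lasts 1/8 s, in which the tool goes at most 62.5 mm and 10.7 degrees, less where a joint would pass 70% of its speed; a pose out of reach is approached as far as the arm can. A call with a gripper value outside its range is refused whole. The fingers move at their own pace and stop on an object; "newtons" is the grip in N (left out, the last holds). Time passes only in rows, so rows that repeat a pose let the fingers close. It gives the time, the measured TCP pose, the force and the opening at its end, in the units of the state.
- readout.state(): the state, without advancing time (a new reading comes with each control period).
- get_image(name): name is "side" or "top" or "wrist"; returns a dict with "frame" (384x512x3 uint8, red, green, blue), "z_map" (384x512 float32, m along the optical axis (not along the pixel's ray), 0 where there is no reading), "camera_matrix" (3x3 intrinsics, pixels), "dist_coeffs" ([k1, k2, p1, p2, k3] as OpenCV has them; the pictures are not rectified), "pose" (4x4, takes a point from camera to world coordinates); the wrist camera has in their place "mount" (4x4, takes a point from camera to tool coordinates, whose origin is the TCP and whose axes are the tool frame's). Camera axes: x right, y up, looking along -z (the intrinsics and any distortion apply to the point x, -y, -z); pixel columns grow to the right and rows downward; lengths in m; the calibration is good to about 2 mm. A picture is of the moment at which its call begins: read the wrist's pose just before it.
- r.hand_in(): hands the job in, once; it reports no verdict.
Trained networks look in the newest picture that a camera, given by its name, has taken for a name from the list of things; names that differ only in an ending like _2 or _b are one class to them, and where a whole thing is asked for, a point or a joint stands for the part that bears it (a point fixed in the world has none). Each returns a list of dicts, best first, with "confidence" (0 to 1); they miss things now and then, are a little off and sometimes report something else, mostly with a low value. They report only what shows in the picture. A call takes as long as a camera call.
- regions_of(thing, camera): "mask" (384x512 bool, what is visible of it).
- place_of(thing, camera): "position" ([x, y, z] in m, in world coordinates, good to about 4 mm: a listed point, or the origin of a listed thing).
The state is a dict: "time": time; "qpos": joint angles; "joint_velocities": joint speeds; "joint_torque": joint torques, N m; "eef_pos": TCP position; "eef_rot": TCP orientation; "ft_force": force on the tool from outside, world axes, zero at the start; "ft_torque": the same for the moment, N m; "finger_gap": finger opening in m.
Only numpy, scipy, OpenCV 4.12 (cv2) and the standard library are available. Lean on these libraries where they do the work, as an engineer would, in place of code of your own. Each camera call takes 0.05 s, during which the arm holds its last target.

## Working session

There is one attempt and no reset: what is moved stays moved. The work goes in short steps, Python scripts to look and compute and a tool call to move; the robot and the scene stay as the last step left them, time stands still between calls to the robot, and variables do not carry over. Pictures are saved under pics/ and viewed, and the job is handed in when it is done.

Besides the shell and the picture viewer there is one more tool, called after "Emit:" by a JSON object that holds its "op" and its "data", one argument or row to a line. drive_tool: Moves the arm, as the interface text tells. Its arguments: {"type":"object","properties":{"rows":{"type":"array","items":{"type":"object","properties":{"wx":{"type":"number"},"wy":{"type":"number"},"wz":{"type":"number"},"dx":{"type":"number"},"dy":{"type":"number"},"dz":{"type":"number"},"hand":{"type":"number"}}}},"newtons":{"type":"number"}},"required":["rows"]}

```bash
mkdir -p pics; ls
cat > h.py <<'E'
import numpy as np, cv2
from cell import readout, get_image, r, regions_of, place_of
def save(name, fn):
    im=get_image(name); cv2.imwrite('pics/'+fn, im['frame'][:,:,::-1]); return im
def pix2w(im,us,vs,T=None):
    us=np.atleast_1d(us);vs=np.atleast_1d(vs)
    z=im['z_map'][vs,us]
    p=cv2.undistortPoints(np.stack([us,vs],1).astype(float)[:,None],np.array(im['camera_matrix']),np.array(im['dist_coeffs']))[:,0]
    c=np.stack([p[:,0]*z,-p[:,1]*z,-z,np.ones_like(z)],1)
    P=np.array(im['pose']) if T is None else T
    return (c@P.T)[:,:3],z>0
E
python3 - <<'E'
from h import *
s=readout.state();print(s)
for c in ['top','side']:
    im=save(c,c+'1.png')
    for t in ['square_tab','round_tab','square_catch']:
        for d in place_of(t,c)[:3]: print(c,t,np.round(d['position'],4),d['confidence'])
        for d in regions_of(t,c)[:3]:
            v,u=np.nonzero(d['mask']); w,ok=pix2w(im,u,v); w=w[ok]
            print('  mask',d['mask'].sum(),d['confidence'],u.min(),u.max(),v.min(),v.max(),w.min(0).round(3),w.max(0).round(3))
E
```

```text
pics
{'time': 0.0, 'qpos': array([67.98118641, 35.28965223, -0.72039451, 81.64266692,  0.46469768,
       63.22022269, -2.31544354]), 'joint_velocities': array([ 0.01069914,  0.00619063, -0.00686924,  0.04571001,  0.06035152,
       -0.06678506,  0.04996961]), 'joint_torque': array([ 1.34303928e-04, -4.69200933e+01,  2.59118546e-01, -1.71026069e+01,
        9.91976325e-03,  9.70985770e-03, -2.19034723e-05]), 'eef_pos': array([ 0.22742131, -0.60828583,  0.30272571]), 'eef_rot': array([-90.00418243,   0.14959162, -69.49814461]), 'ft_force': array([-0.44891325, -0.41742675,  0.7221244 ]), 'ft_torque': array([-0.0139528 ,  0.01078573, -0.01569115]), 'finger_gap': 0.08518237269435433}
top square_tab [ 0.5728 -0.2999  0.0977] 0.85
  mask 3202 0.75 346 414 152 210 [ 0.512 -0.317  0.069] [ 0.621 -0.19   0.125]
top round_tab [0.5188 0.134  0.1036] 0.64
  mask 4022 0.89 97 182 164 232 [0.472 0.115 0.068] [0.601 0.274 0.126]Traceback (most recent call last):
  File "<stdin>", line 6, in <module>
ValueError: it knows: round_tab, square_tab
```

Run:
```python
from h import *
for c in ['side','top']:
    im=save(c,c+'2.png')
    for t in ['square_tab','round_tab']:
        for d in place_of(t,c)[:3]: print(c,t,np.round(d['position'],4),d['confidence'])
        for d in regions_of(t,c)[:3]:
            v,u=np.nonzero(d['mask']); w,ok=pix2w(im,u,v); w=w[ok]
            print('  mask',d['mask'].sum(),d['confidence'],u.min(),u.max(),v.min(),v.max(),w.min(0).round(3),w.max(0).round(3))
            for lo,hi in [(.07,.08),(.09,.121),(.118,.13)]:
              q=w[(w[:,2]>lo)&(w[:,2]<hi)]
              if len(q)>5:
                print('   ',lo,len(q),q.mean(0).round(4),cv2.minAreaRect((q[:,:2]*1000).astype(np.float32)))
```

```text
side square_tab [ 0.5724 -0.2941  0.1019] 0.65
  mask 555 0.78 306 334 138 182 [ 0.515 -0.317  0.073] [ 0.588 -0.185  0.126]
    0.07 297 [ 0.5376 -0.2516  0.0784] ((535.6981201171875, -254.83816528320312), (47.117340087890625, 135.50082397460938), 22.307741165161133)
    0.09 119 [ 0.5657 -0.2921  0.1073] ((569.18310546875, -292.34747314453125), (37.94926834106445, 8.67887020111084), 11.205013275146484)
    0.118 25 [ 0.5677 -0.2918  0.1209] ((568.2981567382812, -292.13433837890625), (33.47700500488281, 6.282288074493408), 12.084301948547363)
side round_tab [0.5182 0.131  0.1021] 0.83
  mask 2951 0.82 154 228 238 307 [0.47  0.091 0.068] [0.598 0.266 0.126]
    0.07 2473 [0.535  0.1902 0.0779] ((537.8931884765625, 176.75099182128906), (151.93826293945312, 105.62895202636719), 74.71424865722656)
    0.09 139 [0.5147 0.1342 0.1064] ((508.4948425292969, 192.20718383789062), (40.11137390136719, 139.15548706054688), 10.078463554382324)
    0.118 88 [0.5178 0.1304 0.1226] ((519.45703125, 129.34474182128906), (9.03507137298584, 40.39723587036133), 75.02081298828125)
top square_tab [ 0.5728 
[... 342 characters left out ...]
72, 9.579499244689941), 6.16827392578125)
    0.118 122 [ 0.5709 -0.2925  0.122 ] ((571.0859375, -292.9783020019531), (36.941226959228516, 9.555420875549316), 4.931721210479736)
top round_tab [0.5172 0.1299 0.1039] 0.69
  mask 3861 0.7 98 182 165 232 [0.472 0.115 0.069] [0.598 0.272 0.125]
    0.07 3496 [0.5354 0.1959 0.0775] ((535.9502563476562, 194.08824157714844), (138.65078735351562, 100.63751220703125), 75.0638427734375)
    0.09 111 [0.5183 0.1277 0.1065] ((518.9037475585938, 130.15835571289062), (6.807977676391602, 39.9842643737793), 74.99466705322266)
    0.118 123 [0.5192 0.131  0.1225] ((519.1669921875, 131.23558044433594), (8.726801872253418, 39.74951934814453), 74.78045654296875)
```

View pics/top1.png

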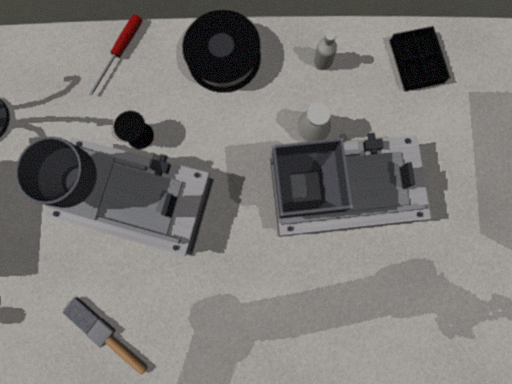

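View pics/side2.png

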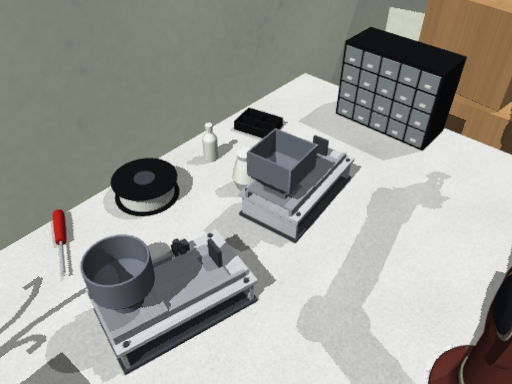

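The top picture shows the square hopper on the right, with its tab at about (407,175), funnel to the left (+y) and catch knob at (373,143). The round hopper is on the left and its tab is at (170,204). Tab yaw is about +5°. I'll move behind and above the tab with the fingers shut.

Emit:
{"op": "drive_tool", "data": {
  "rows": [
    {"dx": -131, "dz": 421, "wy": -74.5, "hand": 0},
    {"dx": -131, "dz": 421, "wy": -74.5, "hand": 0},
    {"dx": -131, "dz": 421, "wy": -74.5, "hand": 0},
    {"dx": -131, "dz": 421, "wy": -74.5, "hand": 0},
    {"dx": -131, "dz": 421, "wy": -74.5, "hand": 0},
    {"dx": -131, "dz": 421, "wy": -74.5, "hand": 0},
    {"dx": -131, "dz": 421, "wy": -74.5, "hand": 0},
    {"dx": -131, "dz": 421, "wy": -74.5, "hand": 0},
    {"dx": -131, "dz": 421, "wy": -74.5, "hand": 0},
    {"dx": -131, "dz": 421, "wy": -74.5, "hand": 0},
    {"dx": -131, "dz": 421, "wy": -74.5, "hand": 0},
    {"dx": -131, "dz": 421, "wy": -74.5, "hand": 0}
  ],
  "newtons": 20
}}

```text
invalid input at $.rows[0]: expected keys wx, wy, wz, dx, dy, dz, hand
```

Emit:
{"op": "drive_tool", "data": {
  "rows": [
    {"dx": -131, "dy": 0, "dz": 421, "wx": 0, "wy": -74.5, "wz": 0, "hand": 0},
    {"dx": -131, "dy": 0, "dz": 421, "wx": 0, "wy": -74.5, "wz": 0, "hand": 0},
    {"dx": -131, "dy": 0, "dz": 421, "wx": 0, "wy": -74.5, "wz": 0, "hand": 0},
    {"dx": -131, "dy": 0, "dz": 421, "wx": 0, "wy": -74.5, "wz": 0, "hand": 0},
    {"dx": -131, "dy": 0, "dz": 421, "wx": 0, "wy": -74.5, "wz": 0, "hand": 0},
    {"dx": -131, "dy": 0, "dz": 421, "wx": 0, "wy": -74.5, "wz": 0, "hand": 0},
    {"dx": -131, "dy": 0, "dz": 421, "wx": 0, "wy": -74.5, "wz": 0, "hand": 0},
    {"dx": -131, "dy": 0, "dz": 421, "wx": 0, "wy": -74.5, "wz": 0, "hand": 0},
    {"dx": -131, "dy": 0, "dz": 421, "wx": 0, "wy": -74.5, "wz": 0, "hand": 0},
    {"dx": -131, "dy": 0, "dz": 421, "wx": 0, "wy": -74.5, "wz": 0, "hand": 0},
    {"dx": -131, "dy": 0, "dz": 421, "wx": 0, "wy": -74.5, "wz": 0, "hand": 0},
    {"dx": -131, "dy": 0, "dz": 421, "wx": 0, "wy": -74.5, "wz": 0, "hand": 0}
  ],
  "newtons": 20
}}

```text
time: 2.25
eef_pos: [0.5754, -0.3396, 0.3041]
eef_rot: [-90.0, 0.0, 4.9]
ft_force: [0.5, -0.7, -0.4]
finger_gap: -0.0001
```

Run:
```python
from h import *
from scipy.spatial.transform import Rotation as Ro
s=readout.state()
im=save('wrist','w1.png')
T=np.eye(4);T[:3,:3]=Ro.from_euler('xyz',s['eef_rot'],degrees=True).as_matrix();T[:3,3]=s['eef_pos']
print(np.round(im['mount'],3)); T=T@np.array(im['mount'])
for d in place_of('square_tab','wrist')[:2]: print(np.round(d['position'],4),d['confidence'])
for d in regions_of('square_tab','wrist')[:2]:
    v,u=np.nonzero(d['mask']); w,ok=pix2w(im,u,v,T); w=w[ok]
    print(d['confidence'],u.min(),u.max(),v.min(),v.max())
    for lo,hi in [(.07,.08),(.09,.12),(.118,.13)]:
        q=w[(w[:,2]>lo)&(w[:,2]<hi)]
        if len(q)>5: print(lo,len(q),q.mean(0).round(4),cv2.minAreaRect((q[:,:2]*1000).astype(np.float32)))
save('side','s3.png')
```

```text
[[ 1.     0.     0.     0.   ]
 [-0.     0.258 -0.966 -0.069]
 [-0.     0.966  0.258  0.064]
 [ 0.     0.     0.     1.   ]]
[ 0.5734 -0.2965  0.1003] 0.92
0.91 198 306 0 144
0.07 14137 [ 0.5662 -0.2327  0.0765] ((566.7406616210938, -237.00357055664062), (100.90717315673828, 129.24942016601562), 5.987914085388184)
0.09 99 [ 0.5719 -0.2924  0.1064] ((572.8994750976562, -295.0616455078125), (39.63975524902344, 6.058109283447266), 6.025838375091553)
0.118 462 [ 0.573  -0.296   0.1216] ((573.0573120117188, -296.0163269042969), (39.438907623291016, 7.779118061065674), 4.891382694244385)
```

View pics/w1.png

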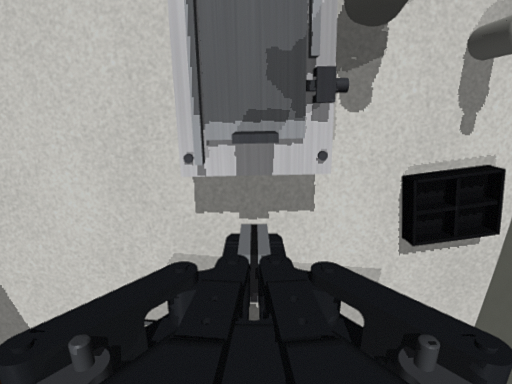

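View pics/s3.png

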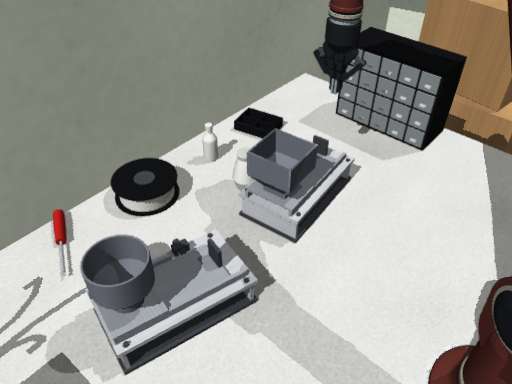

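The wrist picture shows the tab at about (255,137), centred ahead of the shut fingers, and the deck behind it is clear. The wrist camera sits on the funnel side, so I'll tilt the tool 20° back, away from the funnel, and then descend behind the tab.

Emit:
{"op": "drive_tool", "data": {
  "rows": [
    {"dx": 1, "dy": 0, "dz": -17, "wx": 10, "wy": 0, "wz": 0, "hand": 0},
    {"dx": 1, "dy": 0, "dz": -17, "wx": 20, "wy": 0, "wz": 0, "hand": 0},
    {"dx": 1, "dy": 30, "dz": -17, "wx": 20, "wy": 0, "wz": 0, "hand": 0},
    {"dx": 1, "dy": 60, "dz": -17, "wx": 20, "wy": 0, "wz": 0, "hand": 0},
    {"dx": 1, "dy": 90, "dz": -17, "wx": 20, "wy": 0, "wz": 0, "hand": 0},
    {"dx": 1, "dy": 115, "dz": -17, "wx": 20, "wy": 0, "wz": 0, "hand": 0},
    {"dx": 1, "dy": 130, "dz": -17, "wx": 20, "wy": 0, "wz": 0, "hand": 0},
    {"dx": 1, "dy": 140, "dz": -17, "wx": 20, "wy": 0, "wz": 0, "hand": 0},
    {"dx": 1, "dy": 140, "dz": -17, "wx": 20, "wy": 0, "wz": 0, "hand": 0},
    {"dx": 1, "dy": 140, "dz": -17, "wx": 20, "wy": 0, "wz": 0, "hand": 0}
  ]
}}

```text
time: 3.7
eef_pos: [0.5791, -0.3557, 0.165]
eef_rot: [-70.1, -0.1, 5.0]
ft_force: [1.0, -0.3, -0.1]
finger_gap: 0.0001
```

Run:
```python
from h import *
save('wrist','w2.png');save('side','s4.png')
```

```text
(no output)
```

View pics/w2.png

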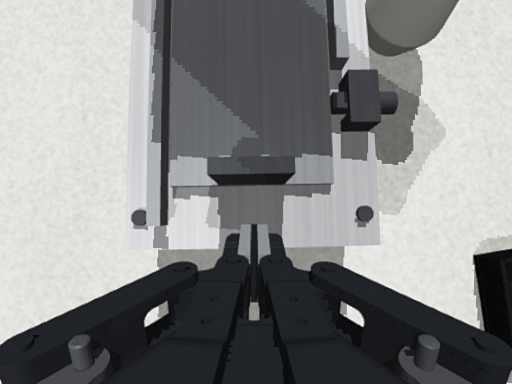

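View pics/s4.png

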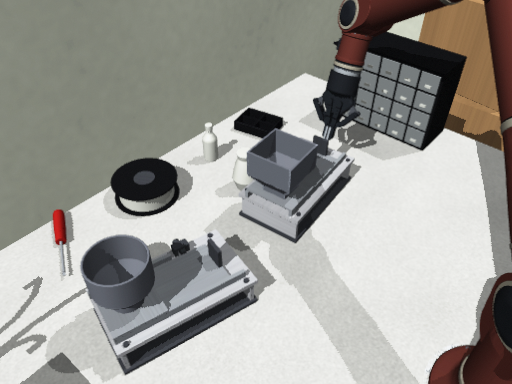

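The wrist picture shows the tab at (251,170) centred ahead of the shut fingers at column 254. Now I'll push along the gate's axis, slowly.

Emit:
{"op": "drive_tool", "data": {
  "rows": [
    {"dx": 0, "dy": 1.4, "dz": 3.8, "wx": 0, "wy": 0, "wz": 0, "hand": 0},
    {"dx": 0, "dy": 2.7, "dz": 7.5, "wx": 0, "wy": 0, "wz": 0, "hand": 0},
    {"dx": 0, "dy": 4.1, "dz": 11.3, "wx": 0, "wy": 0, "wz": 0, "hand": 0},
    {"dx": 0, "dy": 5.1, "dz": 14.1, "wx": 0, "wy": 0, "wz": 0, "hand": 0},
    {"dx": 0, "dy": 6.2, "dz": 16.9, "wx": 0, "wy": 0, "wz": 0, "hand": 0},
    {"dx": 0, "dy": 7.2, "dz": 19.7, "wx": 0, "wy": 0, "wz": 0, "hand": 0},
    {"dx": 0, "dy": 8.2, "dz": 22.6, "wx": 0, "wy": 0, "wz": 0, "hand": 0},
    {"dx": 0, "dy": 9.6, "dz": 26.3, "wx": 0, "wy": 0, "wz": 0, "hand": 0},
    {"dx": 0, "dy": 10.9, "dz": 30.1, "wx": 0, "wy": 0, "wz": 0, "hand": 0},
    {"dx": 0, "dy": 12.3, "dz": 33.8, "wx": 0, "wy": 0, "wz": 0, "hand": 0},
    {"dx": 0, "dy": 13.7, "dz": 37.6, "wx": 0, "wy": 0, "wz": 0, "hand": 0},
    {"dx": 0, "dy": 15.0, "dz": 41.4, "wx": 0, "wy": 0, "wz": 0, "hand": 0},
    {"dx": 0, "dy": 16.4, "dz": 45.1, "wx": 0, "wy": 0, "wz": 0, "hand": 0},
    {"dx": 0, "dy": 17.1, "dz": 47.0, "wx": 0, "wy": 0, "wz": 0, "hand": 0}
  ]
}}

```text
time: 5.55
eef_pos: [0.574, -0.3111, 0.1642]
eef_rot: [-70.6, -0.1, 4.7]
ft_force: [-0.1, -9.3, 1.0]
finger_gap: -0.0001
```

Emit:
{"op": "drive_tool", "data": {
  "rows": [
    {"dx": 0, "dy": 1.4, "dz": 3.8, "wx": 0, "wy": 0, "wz": 0, "hand": 0},
    {"dx": 0, "dy": 2.7, "dz": 7.5, "wx": 0, "wy": 0, "wz": 0, "hand": 0},
    {"dx": 0, "dy": 4.1, "dz": 11.3, "wx": 0, "wy": 0, "wz": 0, "hand": 0},
    {"dx": 0, "dy": 5.5, "dz": 15.0, "wx": 0, "wy": 0, "wz": 0, "hand": 0},
    {"dx": 0, "dy": 6.8, "dz": 18.8, "wx": 0, "wy": 0, "wz": 0, "hand": 0},
    {"dx": 0, "dy": 8.2, "dz": 22.6, "wx": 0, "wy": 0, "wz": 0, "hand": 0},
    {"dx": 0, "dy": 9.6, "dz": 26.3, "wx": 0, "wy": 0, "wz": 0, "hand": 0},
    {"dx": 0, "dy": 10.9, "dz": 30.1, "wx": 0, "wy": 0, "wz": 0, "hand": 0},
    {"dx": 0, "dy": 12.0, "dz": 32.9, "wx": 0, "wy": 0, "wz": 0, "hand": 0},
    {"dx": 0, "dy": 12.0, "dz": 32.9, "wx": 0, "wy": 0, "wz": 0, "hand": 0}
  ]
}}

```text
time: 6.8
eef_pos: [0.5705, -0.2747, 0.164]
eef_rot: [-70.4, 0.0, 4.8]
ft_force: [-0.5, -5.8, 1.1]
finger_gap: 0.0002
```

Run:
```python
from h import *
save('wrist','w3.png');save('side','s5.png')
```

```text
(no output)
```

View pics/w3.png

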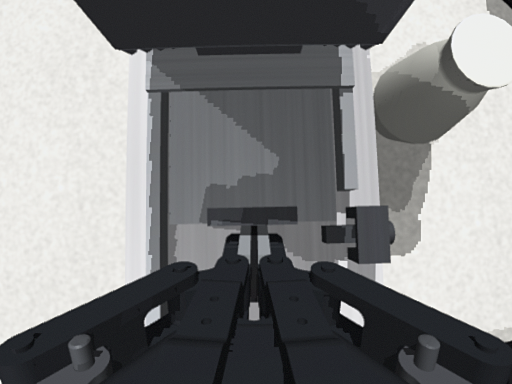

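View pics/s5.png

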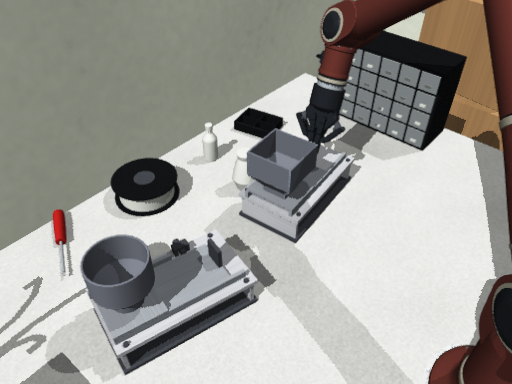

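The gate is nearly shut: the tab is at (252,215) and the catch nose at (322,233) looks sprung in. I'll push on gently to the hard stop.

Emit:
{"op": "drive_tool", "data": {
  "rows": [
    {"dx": 0, "dy": 0.7, "dz": 1.9, "wx": 0, "wy": 0, "wz": 0, "hand": 0},
    {"dx": 0, "dy": 1.4, "dz": 3.8, "wx": 0, "wy": 0, "wz": 0, "hand": 0},
    {"dx": 0, "dy": 2.1, "dz": 5.6, "wx": 0, "wy": 0, "wz": 0, "hand": 0},
    {"dx": 0, "dy": 2.7, "dz": 7.5, "wx": 0, "wy": 0, "wz": 0, "hand": 0},
    {"dx": 0, "dy": 2.7, "dz": 7.5, "wx": 0, "wy": 0, "wz": 0, "hand": 0}
  ]
}}

```text
time: 7.52
eef_pos: [0.5699, -0.2709, 0.1642]
eef_rot: [-70.8, -0.1, 4.7]
ft_force: [-1.1, -11.8, 3.0]
finger_gap: -0.0001
```

Emit:
{"op": "drive_tool", "data": {
  "rows": [
    {"dx": 0, "dy": 0.7, "dz": 1.9, "wx": 0, "wy": 0, "wz": 0, "hand": 0},
    {"dx": 0, "dy": 1.4, "dz": 3.8, "wx": 0, "wy": 0, "wz": 0, "hand": 0},
    {"dx": 0, "dy": 2.1, "dz": 5.6, "wx": 0, "wy": 0, "wz": 0, "hand": 0},
    {"dx": 0, "dy": 2.1, "dz": 5.6, "wx": 0, "wy": 0, "wz": 0, "hand": 0}
  ]
}}

```text
time: 8.02
eef_pos: [0.5696, -0.2701, 0.1645]
eef_rot: [-71.3, -0.2, 4.4]
ft_force: [-0.3, -17.7, 3.3]
finger_gap: 0.0
```

Hard stop reached: the force climbed to 18 N with under 1 mm of motion. I'll retreat and inspect.

Emit:
{"op": "drive_tool", "data": {
  "rows": [
    {"dx": 0, "dy": -5.1, "dz": -14.1, "wx": 0, "wy": 0, "wz": 0, "hand": 0},
    {"dx": 0, "dy": -10.3, "dz": -28.2, "wx": 0, "wy": 0, "wz": 0, "hand": 0},
    {"dx": 0, "dy": -20.5, "dz": -56.4, "wx": 0, "wy": 0, "wz": 0, "hand": 0},
    {"dx": 0, "dy": -20.5, "dz": -56.4, "wx": 0, "wy": 0, "wz": 0, "hand": 0},
    {"dx": 0, "dy": -58, "dz": -42.7, "wx": 0, "wy": 0, "wz": 0, "hand": 0},
    {"dx": 0, "dy": -96, "dz": -29, "wx": 0, "wy": 0, "wz": 0, "hand": 0},
    {"dx": 0, "dy": -133, "dz": -15, "wx": 0, "wy": 0, "wz": 0, "hand": 0},
    {"dx": 0, "dy": -133, "dz": -15, "wx": 0, "wy": 0, "wz": 0, "hand": 0},
    {"dx": 0, "dy": -133, "dz": -15, "wx": 0, "wy": 0, "wz": 0, "hand": 0}
  ]
}}

```text
time: 9.15
eef_pos: [0.5749, -0.3149, 0.283]
eef_rot: [-69.9, 0.1, 5.1]
ft_force: [-0.1, -0.0, -0.5]
finger_gap: -0.0002
```

Run:
```python
from h import *
from scipy.spatial.transform import Rotation as Ro
s=readout.state();print(s['eef_pos'],s['ft_force'])
im=save('wrist','w5.png')
T=np.eye(4);T[:3,:3]=Ro.from_euler('xyz',s['eef_rot'],degrees=True).as_matrix();T[:3,3]=s['eef_pos'];T=T@np.array(im['mount'])
print([(np.round(d['position'],4),d['confidence']) for d in place_of('square_tab','wrist')])
for d in regions_of('square_tab','wrist')[:1]:
    v,u=np.nonzero(d['mask']); w,ok=pix2w(im,u,v,T); w=w[ok]; q=w[w[:,2]>.118]
    q=q[q[:,2]<.13];print(q.mean(0).round(4),cv2.minAreaRect((q[:,:2]*1000).astype(np.float32)))
t=save('top','t5.png')
for n in ['square_tab','round_tab']: print(n,[(np.round(d['position'],4),d['confidence']) for d in place_of(n,'top')])
cv2.imwrite('pics/w5c.png',cv2.resize(im['frame'][:240,100:420,::-1],None,fx=2.4,fy=2.4))
cv2.imwrite('pics/t5c.png',cv2.resize(t['frame'][120:245,:,::-1],None,fx=1.5,fy=1.5))
```

```text
[ 0.57490142 -0.31489035  0.28298174] [-0.11588303 -0.01608468 -0.46275319]
[(array([ 0.5642, -0.2372,  0.1006]), 0.6)]
[ 0.5666 -0.2356  0.1214] ((566.4671630859375, -235.4119110107422), (40.03527069091797, 8.272926330566406), 6.251316547393799)
square_tab [(array([ 0.5681, -0.2353,  0.1028]), 0.94)]
round_tab [(array([0.5155, 0.132 , 0.1   ]), 0.9)]
```

View pics/w5c.png

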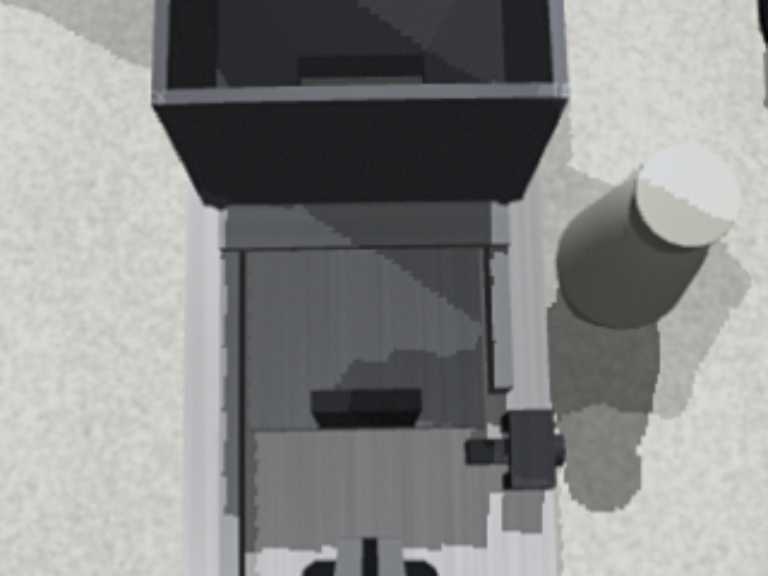

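View pics/t5c.png

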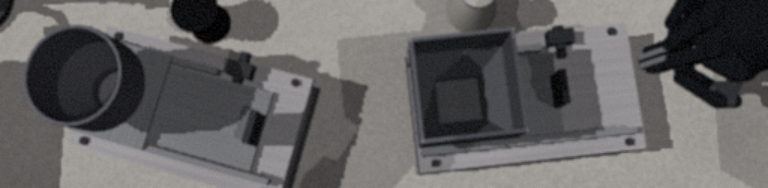

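The nose, at (480,452) in the crop, now sits behind the gate's end (row 430). I'll measure the tab-to-funnel distance and the nose gap to confirm it's fully shut.

Run:
```python
from h import *
from scipy.spatial.transform import Rotation as Ro
s=readout.state()
im=get_image('wrist')
T=np.eye(4);T[:3,:3]=Ro.from_euler('xyz',s['eef_rot'],degrees=True).as_matrix();T[:3,3]=s['eef_pos'];T=T@np.array(im['mount'])
v,u=np.mgrid[0:384,0:512];v=v.ravel();u=u.ravel()
w,ok=pix2w(im,u,v,T)
a=np.radians(5.2);o=np.array([.5665,-.2355])
f=(w[:,:2]-o)@[-np.sin(a),np.cos(a)]*1000; l=(w[:,:2]-o)@[np.cos(a),np.sin(a)]*1000; z=w[:,2]*1000
def st(n,m):
    m=m&ok
    if m.sum(): print(n,m.sum(),'f',np.percentile(f[m],[0,2,50,98,100]).round(1),'l',np.percentile(l[m],[2,98]).round(1),'z',np.percentile(z[m],[2,98]).round(1))
st('rim',(z>190)&(z<206)&(abs(l)<40)&(f>20)&(f<120))
st('funnel low',(z>100)&(z<130)&(abs(l)<30)&(f>20))
st('funnel all',(z>85)&(z<190)&(abs(l)<30)&(f>20)&(f<120))
st('gate',(z>74)&(z<80)&(abs(l)<40)&(f<20)&(f>-40))
st('nose',(z>81)&(z<95)&(l>35)&(l<55)&(f<20)&(f>-40))
st('tab',(z>95)&(z<126)&(abs(l)<30)&(abs(f)<15))
for ll in (-40,0,30,44,47,50):
  m=(abs(l-ll)<1)&ok&(f>-30)&(f<10); i=np.argsort(f[m]); print(ll,list(zip(f[m][i][::3].round(1),z[m][i][::3].round(0))))
# same-hopper comparison with round, top cam
```

```text
rim 1802 f [64.7 65.4 66.8 70.8 71.7] l [-38.5  38.4] z [190.4 200. ]
funnel low 1621 f [129.9 135.3 151.8 158.2 159. ] l [-29.2  29.2] z [100.8 119.3]
funnel all 4044 f [64.9 65.6 66.8 89.  91.1] l [-28.7  28.9] z [ 87.7 188.8]
gate 1118 f [-4.9 -4.  12.4 19.8 20. ] l [-39.   38.9] z [75.  78.2]
nose 154 f [-19.1 -19.  -13.1  19.2  19.8] l [42.2 54.4] z [81.3 85.7]
tab 634 f [-4.3 -4.2 -1.6  3.8  4. ] l [-19.4  19. ] z [ 96.3 122.9]
-40 [(np.float64(-29.9), np.float64(70.0)), (np.float64(-28.8), np.float64(68.0)), (np.float64(-26.8), np.float64(70.0)), (np.float64(-25.7), np.float64(69.0)), (np.float64(-23.7), np.float64(70.0)), (np.float64(-21.7), np.float64(70.0)), (np.float64(-20.6), np.float64(70.0)), (np.float64(-17.5), np.float64(70.0)), (np.float64(-15.5), np.float64(70.0)), (np.float64(-14.1), np.float64(67.0)), (np.float64(-12.2), np.float64(69.0)), (np.float64(-10.2), np.float64(70.0)), (np.float64(-9.1), np.float64(69.0)), (np.float64(-7.0), np.float64(69.0)), (np.float64(-4.9), np.float64(77.0)), (np.float64(-4.5), np.float64(74.0)), (np.float64(-2.7), np.float64(76.0)),
[... 4535 characters left out ...]
(69.0)), (np.float64(-25.0), np.float64(69.0)), (np.float64(-23.0), np.float64(69.0)), (np.float64(-21.8), np.float64(67.0)), (np.float64(-19.9), np.float64(69.0)), (np.float64(-19.1), np.float64(84.0)), (np.float64(-17.9), np.float64(82.0)), (np.float64(-16.0), np.float64(83.0)), (np.float64(-14.1), np.float64(83.0)), (np.float64(-12.9), np.float64(82.0)), (np.float64(-11.1), np.float64(84.0)), (np.float64(-10.0), np.float64(83.0)), (np.float64(-6.4), np.float64(70.0)), (np.float64(-5.2), np.float64(69.0)), (np.float64(-3.2), np.float64(69.0)), (np.float64(-2.2), np.float64(77.0)), (np.float64(0.9), np.float64(77.0)), (np.float64(4.1), np.float64(76.0)), (np.float64(6.9), np.float64(78.0))]
```

The measurements agree. The tab's inner face is about 61 mm from the funnel (62 mm expected when shut). The nose tip is 42 mm from the tab's middle, which is its sprung-in position, and it clears the gate's end by about 7 mm. The round tab hasn't moved. Handing in.

Run:
```python
from h import *
print(r.hand_in()); print(readout.state()['time'])
```

```text
the job is handed in; nothing more can be done
None
the job is handed in; nothing more can be done
```

I pushed the square hopper's gate shut with closed fingers, until it hit its hard stop. I then backed the arm clear and handed the job in at about 9.4 s.

**Gate shut:** At the end of the push the force rose to 18 N with under 1 mm of movement. The tab's inner face measured about 61 mm from the funnel, against the 62 mm you gave for shut.

**Catch in:** The wrist picture shows the catch's nose sprung in behind the gate's outer end. Its tip is 42 mm from the tab's middle and about 7 mm clear of the gate.

**Round hopper:** Its tab measured where it started, to within the roughly 4 mm accuracy of the detection. The arm never went near it.

**One mismatch:** The square tab moved about 61 mm, not the full 70 mm. I take this to mean the gate wasn't fully open at the start, since the other checks agree it is shut. `hand_in` gives no verdict, so I have no outside confirmation.

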